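# Make up two loudspeaker repair kits

### The arm

A 6-joint arm with a two-finger parallel gripper is mounted at the origin on the work surface. World frame = base frame: x ahead of the robot, y to its left, z up, the work surface at z = 0. Lengths are in m, angles in rad, forces in N, time in s.
With the tool pointing down it reaches from about 0.35 to 0.775 m from the base axis. Payload 7.3 kg.
Tool frame: the origin (TCP) lies on the centre line of the jaws, within the pads' length; the fingertips stand 11 mm ahead of it and the grasp point (between the pads) lies 8 mm behind it; z points along the fingers, y is the direction in which the jaws open and shut (so a half turn about z gives the same grasp; the last joint's range is limited). The gripper opens to 92 mm and grips with 3 to 60 N. Pads are 19 mm wide; open, the fingers measure 130 mm over their backs; the gripper's body (75 mm by 190 mm) begins 47 mm behind the grasp point.
Start: joints at [1.125, 0.342, 1.524, -0, 1.275, -0.146], TCP at [0.155, 0.502, 0.238] pointing down, gripper open.
Joint ranges: [-2.53, 2.53], [-0.77, 2.02], [0.04, 2.7], [-1, 4.14], [0.28, 2.66], [-3.11, 3.11]. Speed limits (rad/s): [2.57, 2.57, 3.14, 3.14, 3.14, 3.14].

### API

Orientations are given as [roll, pitch, yaw] about the fixed x, y, z axes, in that order (R = Rz(yaw) Ry(pitch) Rx(roll)).
In Python, from cell import robot gives the robot as it stands.
- The arm moves only by the tool jog_arm, never from a script. Its argument "deltas" is one flat list of numbers, 6 for each row, row after row: the shift along the world's x, y, z in units of 0.1 m (1.0 is 0.1 m), then the turn, a rotation vector about the world's x, y, z in units of 90 degrees (1.0 is 90 degrees). A call has 1 to 5 rows; each row is the pose to reach, as a shift and turn from the pose commanded when the call began; what a row does not reach only later rows make up. A row lasts 1/12 s, in which the tool goes at most 41.7 mm and 7.16 degrees, less where a joint would pass 70% of its speed; a pose out of reach is approached as far as the arm can. A call with a number of a shift or a turn outside -1 to 1 is refused whole. A call with a gripper value outside its range is refused whole. "claw" is the opening, from 0 (shut) to 1 (fully open), set as the call begins (left out, the last holds). The fingers move at their own pace and stop on an object; "newtons" is the grip in N (left out, the last holds). Time passes only in rows, so rows that repeat a pose let the fingers close. It gives the time, the measured TCP pose, the force and the opening at its end, in the units of the state.
- robot.observe(): the state, without advancing time (a new reading comes with each control period).
- robot.read_camera(name): name is "side" or "top"; returns the picture (420x560x3 uint8, red, green, blue); there is no depth.
- robot.camera_params(name): a dict with "fx", "fy", "cx", "cy" (pixels), "R" (3x3) and "t" (3): a world point X has camera coordinates R X + t. Camera axes: x right, y down, z forward; pixel columns grow to the right and rows downward; lengths in m; the calibration is good to about 2 mm. A picture is of the moment at which its call begins. camera_params takes no time and is no camera call.
- robot.hand_in(): hands the job in, once; it reports no verdict.
The state is a dict: "time": time; "qpos": joint angles; "qvel": joint speeds; "joint_efforts": joint torques, N m; "tool_pos": TCP position; "tool_rot": TCP orientation; "contact_force": force on the tool from outside, world axes, zero at the start; "torque": the same for the moment, N m; "opening": finger opening in m.
Only numpy, scipy, OpenCV 4.12 (cv2) and the standard library are available. Lean on these libraries where they do the work, as an engineer would, in place of code of your own. Each camera call takes 0.05 s, during which the arm holds its last target. There are 200 camera calls.

### The job

Make up the parts kits for two loudspeaker repairs: put the large coil, the slim port tube and the square foot into the tray with three compartments, and the small coil and the round foot into the tray with two, one part to a compartment, each standing upright flat on the compartment's floor. The wide port tube is a spare and stays where it stands; do not shift or upset it, the cup or the jar.

Things in the scene. Friction and masses are not known exactly. Their poses are not given: they have to be found in the camera images.
- tray_three: Longer grey tray, fixed, THREE compartments in a row; 262 x 100 mm, 16 mm high. Origin: centre of its underside (z = 0); x along its length. Floor 4 mm thick; walls and dividers 4 mm thick, 12 mm above the floor. Compartments 82 mm (x) by 92 mm (y) inside, centres at x = -86, 0, +86 mm, y = 0. Gripping with the fingers closing along its y keeps them off the neighbouring compartments.
- tray_two: Shorter grey tray, fixed, TWO compartments; 176 x 100 mm, 16 mm high. Origin: centre of its underside (z = 0); x along its length. Floor 4 mm thick; walls and divider 4 mm thick, 12 mm above the floor. Compartments 82 mm (x) by 92 mm (y) inside, centres at x = -43 and +43 mm, y = 0.
- coil_large_mid (a point): Large crossover coil: copper wire wound on a white bobbin, an upright cylinder 60 mm in diameter and 42 mm high, about 0.25 kg. The point is on its axis, half-way up, 21 mm above its underside; z points up out of its top. It starts upright on the bench.
- coil_small_mid (a point): Small crossover coil: copper wire on a white bobbin, an upright cylinder 38 mm in diameter and 42 mm high, about 0.12 kg. The point is on its axis, half-way up, 21 mm above its underside; z points up out of its top. It starts upright on the bench.
- tube_slim_mid (a point): Slim port tube: black plastic tube open at both ends, 36 mm outside diameter (wall 4 mm), 60 mm high, standing on a flange 50 mm in diameter and 5 mm thick at its foot; about 0.05 kg. Grip it round the tube above the flange. The point is on its axis, half-way up, 30 mm above its underside; z points up out of its top. It starts upright on the bench.
- tube_wide_mid (a point): Wide port tube, the one spare part that stays where it is: black plastic tube, 58 mm outside diameter, 44 mm high, standing on a flange 72 mm in diameter and 5 mm thick. The point is on its axis, half-way up, 22 mm above its underside; z points up out of its top. It starts upright on the bench.
- foot_square_mid (a point): Square wooden cabinet foot: brown wood block 40 x 40 mm, 46 mm high (its lowest 4 mm a 36 mm square rubber pad), a steel stud (8 mm diameter, 14 mm high) on its top; about 0.06 kg. x and y are square to its side faces; any yaw. The point is on its axis, half-way up the 46 mm body, 23 mm above its underside; z points up out of its top. It starts upright on the bench.
- foot_round_mid (a point): Round wooden cabinet foot: brown wood cylinder 40 mm in diameter, 46 mm high (its lowest 4 mm a rubber pad 36 mm in diameter), a steel stud (8 mm diameter, 14 mm high) on its top; about 0.06 kg. The point is on its axis, half-way up the 46 mm body, 23 mm above its underside; z points up out of its top. It starts upright on the bench.
- cup_mid (a point): White espresso cup, a bystander just beyond the stock: about 60 mm in diameter, 55 mm high, its handle on the side away from the robot. The point is on its axis, half-way up.
- jar_mid (a point): Small amber glass jar with a metal cap, a bystander just beyond the stock: 56 mm in diameter, 60 mm high. The point is on its axis, half-way up.
There are look-alikes about, which are no part of the job. Leave any yellow look-alike of the part that bears foot_round_mid alone.

How it is judged:
At the end, for the whole second after the job is handed in: Each kit's parts are in its own tray, one to a compartment, on the floor (height within 4 mm), upright within 0.10 rad, released and at rest (under 20 mm/s); the wide port tube, cup and jar within 30 mm of where they started and not tipped (x of coil_large_mid in the frame of tray_three between -0.117 and 0.117 m and y of coil_large_mid in the frame of tray_three between -0.036 and 0.036 m and z of coil_large_mid in the frame of tray_three between 0.021 and 0.029 m and angle between each of coil_large_mid, tube_slim_mid, foot_square_mid, coil_small_mid, foot_round_mid's own z axis and vertical below 0.1 rad and x of tube_slim_mid in the frame of tray_three between -0.117 and 0.117 m and y of tube_slim_mid in the frame of tray_three between -0.036 and 0.036 m and z of tube_slim_mid in the frame of tray_three between 0.03 and 0.038 m and x of foot_square_mid in the frame of tray_three between -0.117 and 0.117 m and y of foot_square_mid in the frame of tray_three between -0.036 and 0.036 m and z of foot_square_mid in the frame of tray_three between 0.023 and 0.031 m and (x of coil_large_mid in the frame of tray_three between -0.127 and -0.045 m or x of tube_slim_mid in the frame of tray_three between -0.127 and -0.045 m or x of foot_square_mid in the frame of tray_three between -0.127 and -0.045 m) and (x of coil_large_mid in the frame of tray_three between -0.041 and 0.041 m or x of tube_slim_mid in the frame of tray_three between -0.041 and 0.041 m or x of foot_square_mid in the frame of tray_three between -0.041 and 0.041 m) and (x of coil_large_mid in the frame of tray_three between 0.045 and 0.127 m or x of tube_slim_mid in the frame of tray_three between 0.045 and 0.127 m or x of foot_square_mid in the frame of tray_three between 0.045 and 0.127 m) and linear speed of each of coil_large, tube_slim, foot_square, coil_small, foot_round below 0.02 m/s and x of coil_small_mid in the frame of tray_two between -0.074 and 0.074 m and y of coil_small_mid in the frame of tray_two between -0.036 and 0.036 m and z of coil_small_mid in the frame of tray_two between 0.021 and 0.029 m and x of foot_round_mid in the frame of tray_two between -0.074 and 0.074 m and y of foot_round_mid in the frame of tray_two between -0.036 and 0.036 m and z of foot_round_mid in the frame of tray_two between 0.023 and 0.031 m and (x of coil_small_mid in the frame of tray_two between -0.084 and -0.002 m or x of foot_round_mid in the frame of tray_two between -0.084 and -0.002 m) and (x of coil_small_mid in the frame of tray_two between 0.002 and 0.084 m or x of foot_round_mid in the frame of tray_two between 0.002 and 0.084 m) and distance of each of tube_wide_mid, cup_mid, jar_mid from where it was at the start of the episode below 0.03 m); the robot touches nothing.
It fails at once if the wide port tube is shifted by more than 30 mm or tipped over (distance of tube_wide_mid from where it was at the start of the episode above 0.03 m or angle between tube_wide_mid's own z axis and vertical above 0.35 rad).
It fails at once if the cup is shifted by more than 30 mm or tipped over (distance of cup_mid from where it was at the start of the episode above 0.03 m or angle between cup_mid's own z axis and vertical above 0.35 rad).
It fails at once if the jar is shifted by more than 30 mm or tipped over (distance of jar_mid from where it was at the start of the episode above 0.03 m or angle between jar_mid's own z axis and vertical above 0.35 rad).
It also fails if it takes over 136 s, if anything falls off the work surface, if the arm or the gripper's body presses on something with over 40 N, if the wrist force passes 120 N, or if a joint passes its speed limit or range.

## Working session

There is one attempt and no reset: what is moved stays moved. The work goes in short steps, Python scripts to look and compute and a tool call to move; the robot and the scene stay as the last step left them, time stands still between calls to the robot, and variables do not carry over. Pictures are saved under pics/ and viewed, about 12 in all and at most 16, crops included, and the job is handed in when it is done.

Besides the shell and the picture viewer there is one more tool, called in YAML: its name, and indented under it one key for each argument. jog_arm: Moves the arm, as the interface text tells. Its arguments: {"type":"object","properties":{"deltas":{"type":"array","items":{"type":"number"}},"claw":{"type":"number"},"newtons":{"type":"number"}},"required":["deltas"]}

```bash
mkdir -p pics; ls
python3 - <<'E'
from cell import robot
import cv2
o=robot.observe();print(o)
for n in("top","side"):
    cv2.imwrite(f"pics/{n}0.png",robot.read_camera(n)[:,:,::-1]);print(n,robot.camera_params(n))
E
```

```text
pics
{'time': 0.0, 'qpos': array([ 1.12495955e+00,  3.42706817e-01,  1.52501276e+00,  1.54108436e-05,
        1.27540880e+00, -1.46008672e-01]), 'qvel': array([ 0.00042246, -0.0011519 , -0.00098235,  0.00120596, -0.00018596,
       -0.00055796]), 'joint_efforts': array([-4.63854904e-04, -4.31241095e+01, -2.44217652e+01,  7.18839490e-02,
        5.60309656e-02, -6.01935858e-05]), 'tool_pos': array([0.15487   , 0.50122792, 0.2370547 ]), 'tool_rot': array([-3.14007541e+00, -2.38012841e-04,  2.84175987e+00]), 'contact_force': array([-0.54743378, -0.65299333, -1.42306504]), 'torque': array([-0.01466929, -0.00457166,  0.02643389]), 'opening': 0.09185472510661707}
top {'fx': 467.28825599403564, 'fy': 467.28825599403564, 'cx': 282.66795891650975, 'cy': 207.41139693670473, 'R': array([[-0.01968042, -0.99971257, -0.01369162],
       [-0.99342418,  0.02109781, -0.11253121],
       [ 0.11278773,  0.01138693, -0.99355386]]), 't': array([0.00528778, 0.58680288, 1.03498736])}
side {'fx': 530.2298519154654, 'fy': 530.2298519154654, 'cx': 289.03046611898264, 'cy': 211.5598130731996, 'R': array([[ 0.85637899, -0.51609087,  0.01628612],
       [-0.29416813, -0.51356618, -0.80604894],
       [ 0.4243585 ,  0.68549252, -0.59162477]]), 't': array([-0.48690418,  0.19358322,  0.91532025])}
```

View pics/top0.png

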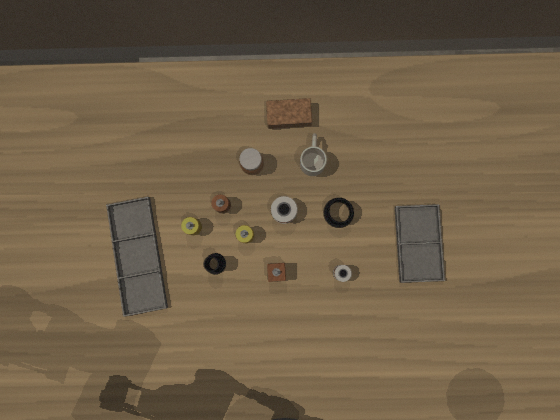

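View pics/side0.png

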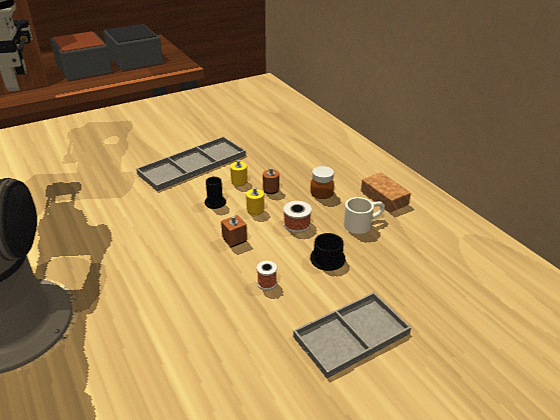

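Candidates in the top view: slim tube (215,264), square foot (277,272), small coil (343,273), large coil (284,209), wide tube (339,212). Round foot: the brown one at (222,203) fits. The yellow ones at (190,226) and (245,234) are look-alikes. I'll confirm this in an enlarged crop along with the masks.

```bash
cat > h.py <<'E'
import numpy as np,cv2
from cell import robot
def ray(n,px,z):
    p=robot.camera_params(n);R,t=p["R"],p["t"];C=-R.T@t
    d=R.T@np.array([(px[0]-p["cx"])/p["fx"],(px[1]-p["cy"])/p["fy"],1.])
    return C+d*(z-C[2])/d[2]
def proj(n,X):
    p=robot.camera_params(n);c=p["R"]@np.array(X)+p["t"]
    return np.array([p["fx"]*c[0]/c[2]+p["cx"],p["fy"]*c[1]/c[2]+p["cy"]])
E
python3 - <<'E'
from h import *
im=cv2.imread("pics/top0.png")
cv2.imwrite("pics/c1.png",cv2.resize(im[185:295,170:370],None,fx=4,fy=4,interpolation=cv2.INTER_CUBIC))
h=cv2.cvtColor(im,cv2.COLOR_BGR2HSV);H,S,V=cv2.split(h)
roi=np.zeros(H.shape,bool);roi[140:300,95:455]=1
M={"white":(S<45)&(V>110),"black":(V<50),"red":((H<9)|(H>172))&(S>110)&(V>50),"grey":(S<60)&(V>=45)&(V<130),"yel":(H>24)&(H<36)&(S>150)&(V>90)}
for k,m in M.items():
    n,l,s,c=cv2.connectedComponentsWithStats((m&roi).astype(np.uint8))
    for i in range(1,n):
        if s[i,4]>25: print(k,s[i],c[i].round(1),ray("top",c[i],.044).round(3))
E
```

```text
white [300 140  26  32 252] [314.8 159.1] [ 0.695 -0.083  0.044]
white [240 148  21  21 352] [249.8 158.2] [0.701 0.066 0.044]
white [271 196  26  26 377] [283.4 209. ] [ 0.582 -0.008  0.044]
white [335 265  16  17 157] [342.4 272.8] [ 0.437 -0.137  0.044]
black [324 198  30  30 401] [338.  212.7] [ 0.571 -0.131  0.044]
black [279 204  10  11  86] [283.5 208.7] [ 0.583 -0.009  0.044]
black [110 215   5  25  26] [111.9 227.2] [0.549 0.38  0.044]
black [157 246   4  23  26] [158.7 257.3] [0.479 0.273 0.044]
black [204 253  22  21 290] [215.2 263.2] [0.463 0.147 0.044]
black [160 270   5  24  27] [162.4 281. ] [0.426 0.265 0.044]
black [340 270   6   7  35] [342.6 272.8] [ 0.437 -0.137  0.044]
grey [300 148  25  28 431] [311.2 160.8] [ 0.691 -0.074  0.044]
grey [243 157  19  13  33] [254.4 165.6] [0.683 0.056 0.044]
grey [ 106  197   60  103 4399] [135.7 249.9] [0.496 0.326 0.044]
grey [216 199   8   8  48] [219.5 202.4] [0.6   0.136 0.044]
grey [277 202  14  15  86] [283.4 208.8] [ 0.582 -0.008  0.044]
grey [ 395  204   50   79 3436] [419.2 243.2] [ 0.499 -0.31   0.044]
grey [186 222   8   7  44] [189.2 225.1] [0.55  0.205 0.044]
grey [241 230   7   8  44] [243.8 233.4] [0.529 0.082 0.044]
grey [272 268   8   8  47] [275.8 271.8] [0.441 0.011 0.044]
grey [338 269  10   9  42] [342.5 273.1] [ 0.436 -0.137  0.044]
```

View pics/c1.png

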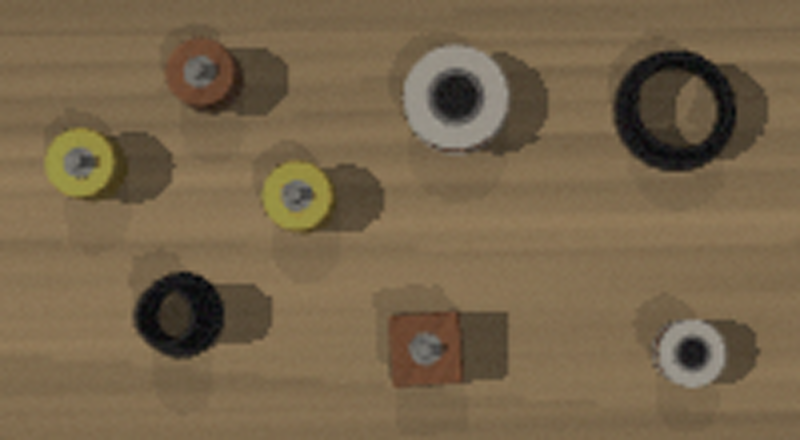

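The crop confirms it: the brown round foot is at crop (203,72), which is (221,203) in the picture. The yellow pair are the look-alikes, and the square foot has its sides roughly along the image axes. Next I'll refine the feet, tube and trays.

Run:
```python
from h import *
im=cv2.imread("pics/top0.png");hsv=cv2.cvtColor(im,cv2.COLOR_BGR2HSV);H,S,V=[a.astype(int) for a in cv2.split(hsv)]
C=-robot.camera_params("top")["R"].T@robot.camera_params("top")["t"];print("cam",C.round(3))
print(hsv[208,221],hsv[279,270],hsv[230,300])
def hullrect(m):
    n,l,s,c=cv2.connectedComponentsWithStats(m.astype(np.uint8));i=1+s[1:,4].argmax()
    p=cv2.findContours((l==i).astype(np.uint8),0,1)[0][0].reshape(-1,2);return p
def box(x,y,w,h):
    b=np.zeros(H.shape,bool);b[y:y+h,x:x+w]=1;return b
red=(H<=11)&(S>110)&(V>45)
for k,b,z in(("round",box(208,188,32,32),.046),("square",box(262,258,32,32),.046)):
    p=hullrect(red&b);r=cv2.minAreaRect(p);print(k,r,cv2.minEnclosingCircle(p),ray("top",r[0],z).round(4))
    w=np.array([ray("top",q,z)[:2] for q in p],np.float32);print("  world",cv2.minAreaRect(w))
for k,b,z in(("slim",box(195,245,35,35),.003),("wide",box(318,192,42,42),.044)):
    p=hullrect((V<55)&b);c=cv2.minEnclosingCircle(p);print(k,c,ray("top",c[0],z).round(4),c[1]/467*(C[2]-z))
for k,b in(("three",box(95,190,80,135)),("two",box(385,195,70,95))):
    m=((S<75)&b).astype(np.uint8);m=cv2.morphologyEx(m,cv2.MORPH_CLOSE,np.ones((5,5)))
    m=cv2.morphologyEx(m,cv2.MORPH_OPEN,np.ones((7,7)))
    p=hullrect(m);w=np.array([ray("top",q,.014)[:2] for q in p],np.float32);r=cv2.minAreaRect(w);print(k,r,cv2.boxPoints(r).round(3).tolist())
# side view check
s=cv2.imread("pics/side0.png")
for n,X in dict(slim=[.463,.147,.06],round=[.6,.136,.06],sq=[.441,.011,.06],cl=[.582,-.008,.042],cs=[.437,-.137,.042]).items(): print(n,proj("side",X).round(1))
```

```text
cam [ 0.466 -0.019  1.094]
[ 12 137 106] [ 13 138 102] [ 17  99 129]
round ((222.00003051757812, 204.50003051757812), (13.435029029846191, 14.849242210388184), 45.0) ((220.44737243652344, 203.44737243652344), 8.58896541595459) [0.5949 0.1303 0.046 ]
  world ((0.5949064493179321, 0.13032932579517365), (0.03080221824347973, 0.033504143357276917), 44.458740234375)
square ((276.0103759765625, 271.6241455078125), (17.190414428710938, 17.190414428710938), 85.2363510131836) ((276.0, 271.5), 11.011457443237305) [0.442  0.0108 0.046 ]
  world ((0.44198527932167053, 0.010798322036862373), (0.03789504989981651, 0.038285430520772934), 3.6524059772491455)
slim ((214.53030395507812, 263.1060485839844), 10.920817375183105) [0.4633 0.1545 0.003 ] 0.025522949272951203
wide ((338.5, 212.22727966308594), 15.103738784790039) [ 0.572  -0.1326  0.044 ] 0.03397279509667402
three ((0.4851130545139313, 0.3339765667915344), (0.2625630795955658, 0.10501419752836227), 9.88057804107666) [[0.34700000286102295, 0.3630000054836273], [0.36500000953674316, 0.25999999046325684], [0.6230000257492065, 0.3050000071525574], [0.6050000190734863, 0.40799999237060547]]
two ((0.5006482601165771, -0.3187542259693146), (0.1765305995941162, 0.10529108345508575), 1.0752683877944946) [[0.41100001335144043, -0.2680000066757202], [0.4129999876022339, -0.37299999594688416], [0.5899999737739563, -0.3700000047683716], [0.5879999995231628, -0.2639999985694885]]
slim [214.6 181.6]
round [270.8 167.9]
sq [232.8 216.4]
cl [296.7 208.1]
cs [266.7 266.4]
```

Sizes agree with the spec: tray_three 262 mm long at 9.9° yaw, square foot 38 mm at 3.7° yaw, flange radius 25.5 mm. One tool yaw of about 184° will do for every grasp. Moving to the slim tube at (0.463, 0.154).

jog_arm:
  deltas: [0.15,-0.17,-0.04,0,0,0.05,0.31,-0.35,-0.09,0,0,0.1,0.46,-0.52,-0.13,0,0,0.15,0.62,-0.7,-0.18,0,0,0.2,0.77,-0.87,-0.22,0,0,0.235]
  claw: 1

```text
time: 0.52
tool_pos: [0.2324, 0.4134, 0.2151]
tool_rot: [-3.141, -0.001, -3.068]
contact_force: [0.7, 0.0, -0.2]
opening: 0.0917
```

jog_arm:
  deltas: [0.15,-0.17,-0.04,0,0,0,0.31,-0.35,-0.09,0,0,0,0.46,-0.52,-0.13,0,0,0,0.62,-0.7,-0.18,0,0,0,0.77,-0.87,-0.22,0,0,0]

```text
time: 0.93
tool_pos: [0.3095, 0.3264, 0.1932]
tool_rot: [-3.141, -0.001, -3.072]
contact_force: [0.7, 0.5, -0.9]
opening: 0.0915
```

jog_arm:
  deltas: [0.15,-0.17,-0.04,0,0,0,0.31,-0.35,-0.09,0,0,0,0.46,-0.52,-0.13,0,0,0,0.62,-0.7,-0.18,0,0,0,0.77,-0.87,-0.22,0,0,0]

```text
time: 1.35
tool_pos: [0.3865, 0.2395, 0.1712]
tool_rot: [-3.141, -0.001, -3.072]
contact_force: [0.9, -0.2, -0.5]
opening: 0.0914
```

jog_arm:
  deltas: [0.31,-0.35,-0.09,0,0,0,0.62,-0.7,-0.18,0,0,0,0.77,-0.87,-0.22,0,0,0,0.77,-0.87,-0.22,0,0,0,0.77,-0.87,-0.22,0,0,0]

```text
time: 1.77
tool_pos: [0.4635, 0.1521, 0.1489]
tool_rot: [-3.142, -0.002, -3.076]
contact_force: [-0.7, 0.5, -0.3]
opening: 0.0912
```

jog_arm:
  deltas: [0,0.01,-0.2,0,0,0,0,0.01,-0.4,0,0,0,0,0.01,-0.6,0,0,0,0,0.01,-0.7,0,0,0,0,0.01,-0.8,0,0,0]

```text
time: 2.18
tool_pos: [0.4616, 0.1556, 0.0689]
tool_rot: [3.141, -0.002, -3.071]
contact_force: [0.7, -0.2, 0.8]
opening: 0.0919
```

jog_arm:
  deltas: [0,0,-0.1,0,0,0,0,0,-0.2,0,0,0,0,0,-0.3,0,0,0,0,0,-0.38,0,0,0,0,0,-0.38,0,0,0]

```text
time: 2.6
tool_pos: [0.462, 0.1546, 0.0302]
tool_rot: [-3.141, -0.003, -3.072]
contact_force: [0.2, 0.3, -0.9]
opening: 0.0914
```

jog_arm:
  deltas: [0,0,0,0,0,0,0,0,0,0,0,0,0,0,0,0,0,0,0,0,0,0,0,0,0,0,0,0,0,0]
  claw: 0
  newtons: 15

```text
time: 3.02
tool_pos: [0.4633, 0.1546, 0.0321]
tool_rot: [3.141, 0.001, -3.072]
contact_force: [0.2, 0.4, -0.4]
opening: 0.0626
```

jog_arm:
  deltas: [0,0,0,0,0,0,0,0,0,0,0,0,0,0,0,0,0,0,0,0,0,0,0,0,0,0,0,0,0,0]

```text
time: 3.43
tool_pos: [0.4631, 0.1546, 0.0318]
tool_rot: [3.142, 0.0, -3.072]
contact_force: [0.2, 0.3, 1.4]
opening: 0.0353
```

jog_arm:
  deltas: [0,0,0,0,0,0,0,0,0.15,0,0,0,0,0,0.4,0,0,0,0,0,0.7,0,0,0,0,0,0.9,0,0,0]

```text
time: 3.85
tool_pos: [0.4634, 0.1547, 0.1237]
tool_rot: [3.141, 0.001, -3.072]
contact_force: [0.7, 1.1, -1.2]
opening: 0.0353
```

jog_arm:
  deltas: [-0.03,0.1,0,0,0,0,-0.1,0.25,0,0,0,0,-0.15,0.42,0,0,0,0,-0.25,0.62,0,0,0,0,-0.32,0.83,0,0,0,0]

```text
time: 4.27
tool_pos: [0.4297, 0.2383, 0.1209]
tool_rot: [-3.141, -0.002, -3.073]
contact_force: [0.4, 0.9, -0.6]
opening: 0.0354
```

jog_arm:
  deltas: [-0.1,0.25,0,0,0,0,-0.2,0.5,0,0,0,0,-0.26,0.7,0,0,0,0,-0.31,0.8,0,0,0,0,-0.31,0.83,0,0,0,0]

```text
time: 4.68
tool_pos: [0.3985, 0.3219, 0.1209]
tool_rot: [-3.141, -0.002, -3.07]
contact_force: [-0.1, 0.4, -0.8]
opening: 0.0353
```

jog_arm:
  deltas: [0,0,-0.1,0,0,0,0,0,-0.3,0,0,0,0,0,-0.5,0,0,0,0,0,-0.65,0,0,0,0,0,-0.75,0,0,0]

```text
time: 5.1
tool_pos: [0.3996, 0.3188, 0.0444]
tool_rot: [-3.14, -0.003, -3.074]
contact_force: [-0.0, 0.4, -0.5]
opening: 0.0354
```

Run:
```python
from h import *
print(robot.observe()["opening"],robot.observe()["tool_pos"])
a=robot.read_camera("side")[130:290,110:310,::-1]; b=robot.read_camera("top")[185:345,80:280,::-1]
cv2.imwrite("pics/p1.png",cv2.resize(np.hstack([a,b]),None,fx=2,fy=2,interpolation=cv2.INTER_CUBIC))
```

```text
0.03536088055128386 [0.39956126 0.31877757 0.044404  ]
```

View pics/p1.png

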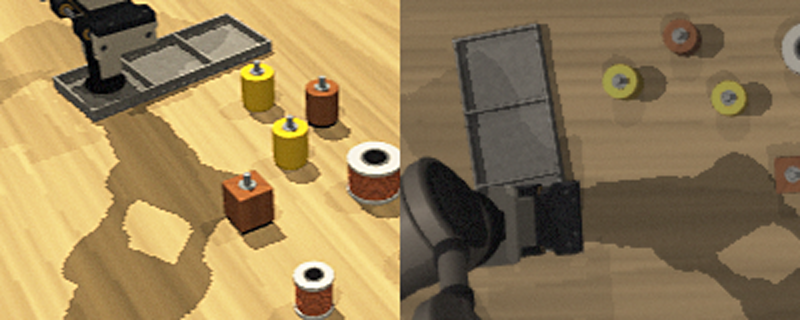

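The tube hangs upright inside the near compartment (side crop around (105,75)). I'll lower and release it, then go to the square foot at (0.441, 0.011).

jog_arm:
  deltas: [0,0,-0.05,0,0,0,0,0,-0.1,0,0,0,0,0,-0.1,0,0,0,0,0,-0.1,0,0,0,0,0,-0.1,0,0,0]

```text
time: 5.62
tool_pos: [0.4003, 0.3208, 0.0372]
tool_rot: [3.141, 0.001, -3.072]
contact_force: [0.3, -0.4, -0.3]
opening: 0.0354
```

jog_arm:
  deltas: [0,0,0,0,0,0,0,0,0,0,0,0,0,0,0,0,0,0,0,0,0,0,0,0,0,0,0,0,0,0]
  claw: 1

```text
time: 6.03
tool_pos: [0.4, 0.3207, 0.0368]
tool_rot: [3.141, 0.0, -3.072]
contact_force: [1.1, -0.1, 0.3]
opening: 0.0642
```

jog_arm:
  deltas: [0,0,0,0,0,0,0,0,0.2,0,0,0,0,0,0.5,0,0,0,0,0,0.8,0,0,0,0,0,1,0,0,0]

```text
time: 6.45
tool_pos: [0.4006, 0.321, 0.1392]
tool_rot: [3.14, 0.002, -3.072]
contact_force: [0.3, 0.2, -0.0]
opening: 0.0909
```

jog_arm:
  deltas: [0.02,-0.12,0,0,0,0,0.04,-0.3,0,0,0,0,0.06,-0.48,0,0,0,0,0.08,-0.66,0,0,0,0,0.1,-0.8,0,0,0,0]

```text
time: 6.87
tool_pos: [0.4096, 0.239, 0.1361]
tool_rot: [-3.141, -0.001, -3.072]
contact_force: [0.4, 0.4, -0.7]
opening: 0.0921
```

jog_arm:
  deltas: [0.02,-0.16,0,0,0,0,0.04,-0.32,0,0,0,0,0.06,-0.48,0,0,0,0,0.08,-0.64,0,0,0,0,0.1,-0.8,0,0,0,0]

```text
time: 7.28
tool_pos: [0.4196, 0.1594, 0.1361]
tool_rot: [-3.141, -0.001, -3.072]
contact_force: [-0.3, 1.0, -0.5]
opening: 0.0918
```

jog_arm:
  deltas: [0.02,-0.16,0,0,0,0,0.04,-0.32,0,0,0,0,0.06,-0.48,0,0,0,0,0.08,-0.64,0,0,0,0,0.1,-0.8,0,0,0,0]

```text
time: 7.7
tool_pos: [0.4295, 0.0795, 0.1361]
tool_rot: [3.142, -0.001, -3.072]
contact_force: [0.5, -0.2, 1.5]
opening: 0.0916
```

jog_arm:
  deltas: [0.03,-0.2,0,0,0,0,0.06,-0.4,0,0,0,0,0.09,-0.6,0,0,0,0,0.11,-0.7,0,0,0,0,0.11,-0.7,0,0,0,0]

```text
time: 8.12
tool_pos: [0.4411, 0.009, 0.1363]
tool_rot: [-3.141, -0.0, -3.075]
contact_force: [1.3, -0.1, -1.1]
opening: 0.0919
```

jog_arm:
  deltas: [0,0,-0.2,0,0,0,0,0,-0.5,0,0,0,0,0,-0.8,0,0,0,0,0,-1,0,0,0,0,0,-1,0,0,0]

```text
time: 8.53
tool_pos: [0.4381, 0.0118, 0.0335]
tool_rot: [3.14, -0.007, -3.072]
contact_force: [-0.7, -0.4, 0.4]
opening: 0.0919
```

jog_arm:
  deltas: [0,0,-0.05,0,0,0,0,0,-0.05,0,0,0,0,0,-0.05,0,0,0,0,0,-0.05,0,0,0,0,0,-0.05,0,0,0]
  claw: 0

```text
time: 8.95
tool_pos: [0.4417, 0.0106, 0.0327]
tool_rot: [-3.141, 0.002, -3.072]
contact_force: [0.4, -0.2, 0.0]
opening: 0.0631
```

jog_arm:
  deltas: [0,0,0,0,0,0,0,0,0,0,0,0,0,0,0,0,0,0,0,0,0,0,0,0,0,0,0,0,0,0]

```text
time: 9.37
tool_pos: [0.4412, 0.0106, 0.032]
tool_rot: [-3.142, 0.0, -3.072]
contact_force: [-0.5, 0.4, 3.3]
opening: 0.04
```

jog_arm:
  deltas: [0,0,0,0,0,0,0,0,0.2,0,0,0,0,0,0.5,0,0,0,0,0,0.8,0,0,0,0,0,1,0,0,0]

```text
time: 9.78
tool_pos: [0.4414, 0.0106, 0.1338]
tool_rot: [-3.141, 0.002, -3.072]
contact_force: [0.4, 0.5, -1.8]
opening: 0.0398
```

jog_arm:
  deltas: [0.02,0.12,0,0,0,0,0.04,0.28,0,0,0,0,0.06,0.46,0,0,0,0,0.09,0.64,0,0,0,0,0.11,0.82,0,0,0,0]

```text
time: 10.2
tool_pos: [0.4519, 0.0934, 0.1316]
tool_rot: [3.141, -0.0, -3.073]
contact_force: [-0.1, -0.2, 0.4]
opening: 0.0403
```

jog_arm:
  deltas: [0.02,0.16,0,0,0,0,0.04,0.32,0,0,0,0,0.06,0.48,0,0,0,0,0.09,0.64,0,0,0,0,0.11,0.81,0,0,0,0]

```text
time: 10.62
tool_pos: [0.4629, 0.1743, 0.1314]
tool_rot: [-3.142, -0.001, -3.072]
contact_force: [0.7, 0.1, -0.3]
opening: 0.0397
```

jog_arm:
  deltas: [0.02,0.16,0,0,0,0,0.04,0.32,0,0,0,0,0.06,0.48,0,0,0,0,0.09,0.64,0,0,0,0,0.11,0.81,0,0,0,0]

```text
time: 11.03
tool_pos: [0.4739, 0.2552, 0.1313]
tool_rot: [-3.141, -0.001, -3.072]
contact_force: [0.8, 0.3, -0.6]
opening: 0.0398
```

jog_arm:
  deltas: [0.03,0.2,0,0,0,0,0.06,0.4,0,0,0,0,0.08,0.6,0,0,0,0,0.1,0.75,0,0,0,0,0.11,0.81,0,0,0,0]

```text
time: 11.45
tool_pos: [0.4848, 0.3374, 0.1312]
tool_rot: [3.141, -0.0, -3.071]
contact_force: [0.9, -0.5, -1.2]
opening: 0.0401
```

jog_arm:
  deltas: [0,0,-0.2,0,0,0,0,0,-0.4,0,0,0,0,0,-0.6,0,0,0,0,0,-0.7,0,0,0,0,0,-0.8,0,0,0]

```text
time: 11.87
tool_pos: [0.4846, 0.335, 0.0506]
tool_rot: [-3.141, -0.002, -3.073]
contact_force: [-0.2, 0.9, -1.3]
opening: 0.0399
```

jog_arm:
  deltas: [0,0,-0.05,0,0,0,0,0,-0.1,0,0,0,0,0,-0.15,0,0,0,0,0,-0.15,0,0,0,0,0,-0.15,0,0,0]

```text
time: 12.28
tool_pos: [0.4852, 0.3357, 0.037]
tool_rot: [3.141, 0.0, -3.072]
contact_force: [0.6, 0.9, -0.3]
opening: 0.0397
```

jog_arm:
  deltas: [0,0,0,0,0,0,0,0,0,0,0,0,0,0,0,0,0,0,0,0,0,0,0,0,0,0,0,0,0,0]
  claw: 1

```text
time: 12.7
tool_pos: [0.4851, 0.3357, 0.037]
tool_rot: [3.141, 0.0, -3.072]
contact_force: [-0.3, 0.0, -0.8]
opening: 0.0687
```

jog_arm:
  deltas: [0,0,0,0,0,0,0,0,0.2,0,0,0,0,0,0.5,0,0,0,0,0,0.8,0,0,0,0,0,1,0,0,0]

```text
time: 13.12
tool_pos: [0.4857, 0.336, 0.1394]
tool_rot: [3.14, 0.003, -3.072]
contact_force: [0.3, 0.2, -0.1]
opening: 0.0919
```

jog_arm:
  deltas: [0.04,-0.12,0,0,0,0,0.1,-0.3,0,0,0,0,0.14,-0.48,0,0,0,0,0.19,-0.66,0,0,0,0,0.24,-0.86,0,0,0,0]

```text
time: 13.53
tool_pos: [0.5088, 0.2486, 0.1361]
tool_rot: [-3.141, -0.001, -3.072]
contact_force: [0.2, -0.0, -0.5]
opening: 0.092
```

jog_arm:
  deltas: [0.05,-0.17,0,0,0,0,0.1,-0.34,0,0,0,0,0.14,-0.51,0,0,0,0,0.19,-0.68,0,0,0,0,0.24,-0.86,0,0,0,0]

```text
time: 13.95
tool_pos: [0.5328, 0.1624, 0.136]
tool_rot: [-3.142, -0.001, -3.072]
contact_force: [-0.2, -0.7, 0.0]
opening: 0.0917
```

jog_arm:
  deltas: [0.05,-0.17,0,0,0,0,0.1,-0.34,0,0,0,0,0.14,-0.51,0,0,0,0,0.19,-0.68,0,0,0,0,0.24,-0.86,0,0,0,0]

```text
time: 14.37
tool_pos: [0.5567, 0.0765, 0.136]
tool_rot: [3.141, -0.001, -3.072]
contact_force: [-0.1, 0.0, -0.8]
opening: 0.0916
```

jog_arm:
  deltas: [0.06,-0.22,0,0,0,0,0.12,-0.44,0,0,0,0,0.18,-0.66,0,0,0,0,0.23,-0.82,0,0,0,0,0.25,-0.86,0,0,0,0]

```text
time: 14.78
tool_pos: [0.5822, -0.0113, 0.136]
tool_rot: [-3.141, -0.001, -3.075]
contact_force: [-0.1, 0.6, 0.4]
opening: 0.0915
```

jog_arm:
  deltas: [0,0,-0.1,0,0,0,0,0,-0.2,0,0,0,0,0,-0.3,0,0,0,0,0,-0.4,0,0,0,0,0,-0.4,0,0,0]

```text
time: 15.2
tool_pos: [0.5802, -0.0072, 0.0938]
tool_rot: [3.14, -0.005, -3.071]
contact_force: [-1.4, -0.1, -0.9]
opening: 0.0917
```

Run:
```python
from h import *
print(robot.observe()["opening"],robot.observe()["tool_pos"])
a=robot.read_camera("side")[120:280,130:360,::-1]; b=robot.read_camera("top")[185:345,90:220,::-1]
cv2.imwrite("pics/p2.png",cv2.resize(np.hstack([a,b]),None,fx=2.2,fy=2.2,interpolation=cv2.INTER_CUBIC))
```

```text
0.09166634595149599 [ 0.58019532 -0.00722582  0.09377019]
```

View pics/p2.png

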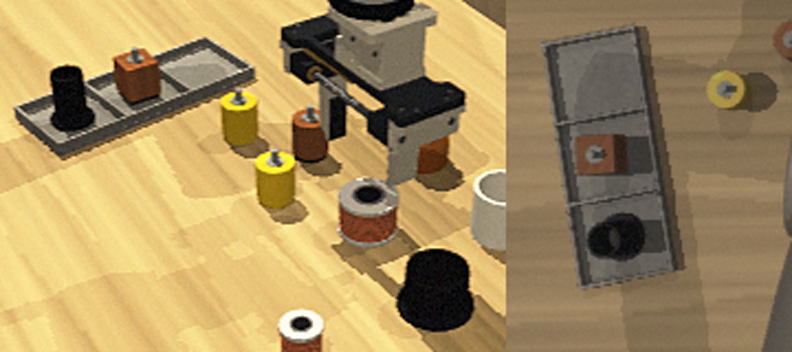

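Slim tube and square foot stand upright in their own compartments, and the gripper is lined up over the large coil (crop (368,205)). Picking it up.

jog_arm:
  deltas: [0,0,-0.15,0,0,0,0,0,-0.3,0,0,0,0,0,-0.5,0,0,0,0,0,-0.7,0,0,0,0,0,-0.7,0,0,0]

```text
time: 15.72
tool_pos: [0.58, -0.0078, 0.0238]
tool_rot: [3.14, -0.005, -3.072]
contact_force: [-0.9, -0.2, 0.0]
opening: 0.0918
```

jog_arm:
  deltas: [0,0,0,0,0,0,0,0,0,0,0,0,0,0,0,0,0,0,0,0,0,0,0,0,0,0,0,0,0,0]
  claw: 0
  newtons: 25

```text
time: 16.13
tool_pos: [0.5826, -0.0085, 0.0278]
tool_rot: [-3.141, 0.002, -3.072]
contact_force: [0.0, 0.2, -0.3]
opening: 0.0631
```

jog_arm:
  deltas: [0,0,0,0,0,0,0,0,0,0,0,0,0,0,0,0,0,0,0,0,0,0,0,0,0,0,0,0,0,0]

```text
time: 16.55
tool_pos: [0.5825, -0.0085, 0.0277]
tool_rot: [-3.141, 0.001, -3.072]
contact_force: [-0.3, -0.0, 5.1]
opening: 0.0597
```

jog_arm:
  deltas: [0,0,0.1,0,0,0,0,0,0.3,0,0,0,0,0,0.55,0,0,0,0,0,0.8,0,0,0,0,0,1,0,0,0]

```text
time: 16.97
tool_pos: [0.582, -0.0083, 0.1286]
tool_rot: [3.141, 0.0, -3.072]
contact_force: [0.3, 0.6, -2.5]
opening: 0.0595
```

jog_arm:
  deltas: [0,0.12,0,0,0,0,-0.01,0.28,0,0,0,0,-0.02,0.48,0,0,0,0,-0.02,0.7,0,0,0,0,-0.03,0.9,0,0,0,0]

```text
time: 17.38
tool_pos: [0.578, 0.0834, 0.1255]
tool_rot: [3.141, -0.002, -3.072]
contact_force: [0.5, 0.5, -1.3]
opening: 0.0594
```

jog_arm:
  deltas: [0,0.18,0,0,0,0,-0.01,0.36,0,0,0,0,-0.02,0.54,0,0,0,0,-0.02,0.72,0,0,0,0,-0.03,0.9,0,0,0,0]

```text
time: 17.8
tool_pos: [0.5749, 0.1732, 0.1253]
tool_rot: [3.141, -0.003, -3.072]
contact_force: [0.4, -0.4, -2.2]
opening: 0.0598
```

jog_arm:
  deltas: [0,0.18,0,0,0,0,-0.01,0.36,0,0,0,0,-0.02,0.54,0,0,0,0,-0.02,0.72,0,0,0,0,-0.03,0.9,0,0,0,0]

```text
time: 18.22
tool_pos: [0.5718, 0.2631, 0.1252]
tool_rot: [-3.141, -0.003, -3.072]
contact_force: [0.4, 0.6, -3.2]
opening: 0.0597
```

jog_arm:
  deltas: [0,0.22,0,0,0,0,-0.01,0.44,0,0,0,0,-0.02,0.66,0,0,0,0,-0.02,0.82,0,0,0,0,-0.03,0.89,0,0,0,0]

```text
time: 18.63
tool_pos: [0.5684, 0.3533, 0.125]
tool_rot: [3.141, -0.002, -3.07]
contact_force: [-0.3, -0.2, -1.8]
opening: 0.0599
```

jog_arm:
  deltas: [0,0,-0.2,0,0,0,0,0,-0.4,0,0,0,0,0,-0.6,0,0,0,0,0,-0.7,0,0,0,0,0,-0.8,0,0,0]

```text
time: 19.05
tool_pos: [0.5691, 0.3501, 0.0449]
tool_rot: [-3.141, -0.003, -3.072]
contact_force: [-0.1, 0.8, -1.2]
opening: 0.0594
```

jog_arm:
  deltas: [0,0,-0.05,0,0,0,0,0,-0.1,0,0,0,0,0,-0.15,0,0,0,0,0,-0.15,0,0,0,0,0,-0.15,0,0,0]

```text
time: 19.47
tool_pos: [0.5703, 0.3507, 0.0323]
tool_rot: [3.141, 0.001, -3.072]
contact_force: [-1.0, -0.5, -2.5]
opening: 0.0595
```

jog_arm:
  deltas: [0,0,0,0,0,0,0,0,0,0,0,0,0,0,0,0,0,0,0,0,0,0,0,0,0,0,0,0,0,0]
  claw: 1

```text
time: 19.88
tool_pos: [0.5702, 0.3507, 0.0321]
tool_rot: [3.141, 0.001, -3.072]
contact_force: [-0.2, 0.2, 0.1]
opening: 0.0882
```

jog_arm:
  deltas: [0,0,0,0,0,0,0,0,0.2,0,0,0,0,0,0.5,0,0,0,0,0,0.8,0,0,0,0,0,1,0,0,0]

```text
time: 20.3
tool_pos: [0.5708, 0.351, 0.1348]
tool_rot: [3.14, 0.003, -3.072]
contact_force: [0.2, -0.3, -0.3]
opening: 0.0918
```

jog_arm:
  deltas: [0.02,-0.12,0,0,0,0,0.04,-0.25,0,0,0,0,0.06,-0.4,0,0,0,0,0.08,-0.56,0,0,0,0,0.09,-0.72,0,0,0,0]

```text
time: 20.72
tool_pos: [0.5786, 0.2763, 0.1302]
tool_rot: [-3.141, -0.003, -3.073]
contact_force: [-0.4, 0.3, 0.0]
opening: 0.0918
```

jog_arm:
  deltas: [0.02,-0.14,0,0,0,0,0.04,-0.28,0,0,0,0,0.06,-0.42,0,0,0,0,0.08,-0.56,0,0,0,0,0.09,-0.72,0,0,0,0]

```text
time: 21.13
tool_pos: [0.5883, 0.2054, 0.1317]
tool_rot: [3.141, 0.0, -3.072]
contact_force: [-0.1, -0.5, 0.5]
opening: 0.0919
```

jog_arm:
  deltas: [0.02,-0.2,0,0,0,0,0.04,-0.4,0,0,0,0,0.06,-0.6,0,0,0,0,0.09,-0.72,0,0,0,0,0.09,-0.72,0,0,0,0]

```text
time: 21.55
tool_pos: [0.5978, 0.1318, 0.1319]
tool_rot: [-3.141, 0.0, -3.075]
contact_force: [-0.3, 0.1, -0.4]
opening: 0.092
```

jog_arm:
  deltas: [0,0,-0.2,0,0,0,0,0,-0.4,0,0,0,0,0,-0.7,0,0,0,0,0,-1,0,0,0,0,0,-1,0,0,0]

```text
time: 21.97
tool_pos: [0.5932, 0.135, 0.0261]
tool_rot: [3.141, -0.01, -3.072]
contact_force: [-0.5, -0.3, -0.6]
opening: 0.0921
```

jog_arm:
  deltas: [0,0,0,0,0,0,0,0,0,0,0,0,0,0,0,0,0,0,0,0,0,0,0,0,0,0,0,0,0,0]
  claw: 0
  newtons: 15

```text
time: 22.38
tool_pos: [0.5979, 0.1348, 0.0334]
tool_rot: [3.141, 0.003, -3.072]
contact_force: [0.4, 0.2, 0.4]
opening: 0.0631
```

jog_arm:
  deltas: [0,0,0,0,0,0,0,0,0,0,0,0,0,0,0,0,0,0,0,0,0,0,0,0,0,0,0,0,0,0]

```text
time: 22.8
tool_pos: [0.5971, 0.1346, 0.0319]
tool_rot: [3.141, 0.0, -3.072]
contact_force: [-1.8, -0.6, 3.3]
opening: 0.0395
```

jog_arm:
  deltas: [0,0,0,0,0,0,0,0,0.2,0,0,0,0,0,0.5,0,0,0,0,0,0.8,0,0,0,0,0,1,0,0,0]

```text
time: 23.22
tool_pos: [0.5977, 0.1347, 0.1342]
tool_rot: [3.141, 0.002, -3.072]
contact_force: [1.0, 0.9, 0.0]
opening: 0.0395
```

jog_arm:
  deltas: [-0.01,-0.12,0,0,0,0,-0.03,-0.28,0,0,0,0,-0.06,-0.48,0,0,0,0,-0.08,-0.7,0,0,0,0,-0.11,-0.91,0,0,0,0]

```text
time: 23.63
tool_pos: [0.5852, 0.0423, 0.1306]
tool_rot: [3.142, -0.002, -3.072]
contact_force: [0.9, -0.0, -0.8]
opening: 0.0396
```

jog_arm:
  deltas: [-0.02,-0.18,0,0,0,0,-0.04,-0.36,0,0,0,0,-0.06,-0.54,0,0,0,0,-0.08,-0.72,0,0,0,0,-0.11,-0.91,0,0,0,0]

```text
time: 24.05
tool_pos: [0.5742, -0.0485, 0.1305]
tool_rot: [3.141, -0.002, -3.072]
contact_force: [1.4, 0.1, -0.1]
opening: 0.0397
```

jog_arm:
  deltas: [-0.02,-0.18,0,0,0,0,-0.04,-0.36,0,0,0,0,-0.06,-0.54,0,0,0,0,-0.08,-0.72,0,0,0,0,-0.11,-0.91,0,0,0,0]

```text
time: 24.47
tool_pos: [0.5632, -0.1394, 0.1305]
tool_rot: [3.141, -0.002, -3.072]
contact_force: [0.5, -0.2, -0.7]
opening: 0.0397
```

jog_arm:
  deltas: [-0.02,-0.18,0,0,0,0,-0.04,-0.36,0,0,0,0,-0.06,-0.54,0,0,0,0,-0.08,-0.72,0,0,0,0,-0.11,-0.91,0,0,0,0]

```text
time: 24.88
tool_pos: [0.5521, -0.2303, 0.1305]
tool_rot: [3.14, -0.002, -3.072]
contact_force: [0.6, 0.0, 0.6]
opening: 0.0399
```

jog_arm:
  deltas: [-0.02,-0.22,0,0,0,0,-0.05,-0.45,0,0,0,0,-0.08,-0.68,0,0,0,0,-0.09,-0.85,0,0,0,0,-0.09,-0.91,0,0,0,0]

```text
time: 25.3
tool_pos: [0.543, -0.323, 0.1307]
tool_rot: [3.141, -0.001, -3.075]
contact_force: [0.3, 0.2, -1.1]
opening: 0.0397
```

jog_arm:
  deltas: [0,0,-0.2,0,0,0,0,0,-0.4,0,0,0,0,0,-0.6,0,0,0,0,0,-0.7,0,0,0,0,0,-0.8,0,0,0]

```text
time: 25.72
tool_pos: [0.5437, -0.3195, 0.0504]
tool_rot: [3.14, -0.001, -3.072]
contact_force: [0.7, 0.2, -1.0]
opening: 0.0399
```

Run:
```python
from h import *
print(robot.observe()["opening"],robot.observe()["tool_pos"])
a=robot.read_camera("side")[120:400,130:430,::-1]
cv2.imwrite("pics/p3.png",cv2.resize(a,None,fx=2,fy=2,interpolation=cv2.INTER_CUBIC))
```

```text
0.039860705892544375 [ 0.5437469  -0.31952693  0.05037039]
```

View pics/p3.png

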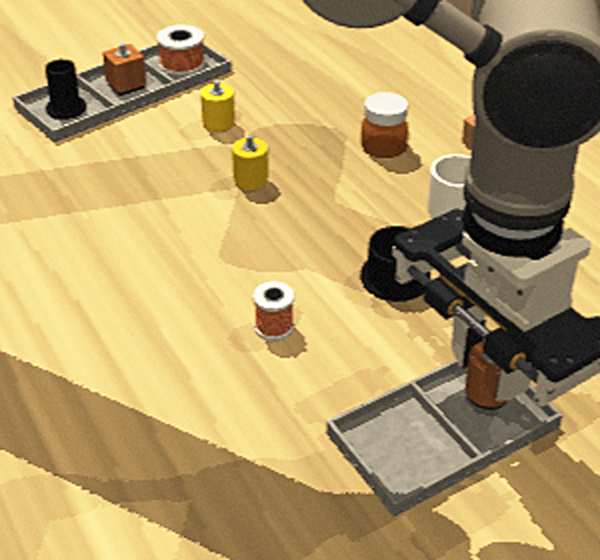

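All three parts stand in tray_three, and the round foot hangs over the far compartment of tray_two (crop (487,380)). I'll release it and fetch the small coil.

jog_arm:
  deltas: [0,0,-0.05,0,0,0,0,0,-0.1,0,0,0,0,0,-0.15,0,0,0,0,0,-0.15,0,0,0,0,0,-0.15,0,0,0]

```text
time: 26.18
tool_pos: [0.5441, -0.3204, 0.0369]
tool_rot: [-3.142, 0.0, -3.072]
contact_force: [-0.2, 0.8, -0.1]
opening: 0.0396
```

jog_arm:
  deltas: [0,0,0,0,0,0,0,0,0,0,0,0,0,0,0,0,0,0,0,0,0,0,0,0,0,0,0,0,0,0]
  claw: 1

```text
time: 26.6
tool_pos: [0.5441, -0.3205, 0.037]
tool_rot: [-3.141, 0.0, -3.072]
contact_force: [-0.6, -0.5, -0.4]
opening: 0.0689
```

jog_arm:
  deltas: [0,0,0,0,0,0,0,0,0.2,0,0,0,0,0,0.5,0,0,0,0,0,0.8,0,0,0,0,0,1,0,0,0]

```text
time: 27.02
tool_pos: [0.5447, -0.3209, 0.1396]
tool_rot: [-3.14, 0.002, -3.072]
contact_force: [0.3, -1.4, -0.4]
opening: 0.0917
```

jog_arm:
  deltas: [-0.07,0.12,0,0,0,0,-0.16,0.28,0,0,0,0,-0.28,0.48,0,0,0,0,-0.4,0.7,0,0,0,0,-0.53,0.92,0,0,0,0]

```text
time: 27.43
tool_pos: [0.4904, -0.2276, 0.1368]
tool_rot: [-3.142, 0.0, -3.073]
contact_force: [-0.7, 0.0, 0.2]
opening: 0.092
```

jog_arm:
  deltas: [-0.13,0.22,0,0,0,0,-0.26,0.45,0,0,0,0,-0.4,0.68,0,0,0,0,-0.5,0.85,0,0,0,0,-0.54,0.91,0,0,0,0]

```text
time: 27.85
tool_pos: [0.4354, -0.1352, 0.1368]
tool_rot: [3.14, -0.001, -3.071]
contact_force: [0.8, -0.6, 0.5]
opening: 0.0918
```

jog_arm:
  deltas: [0,0,-0.2,0,0,0,0,0,-0.4,0,0,0,0,0,-0.6,0,0,0,0,0,-0.8,0,0,0,0,0,-1,0,0,0]

```text
time: 28.27
tool_pos: [0.4378, -0.1382, 0.036]
tool_rot: [-3.141, 0.001, -3.072]
contact_force: [0.9, -0.3, 0.1]
opening: 0.0919
```

jog_arm:
  deltas: [0,0,-0.05,0,0,0,0,0,-0.1,0,0,0,0,0,-0.1,0,0,0,0,0,-0.1,0,0,0,0,0,-0.1,0,0,0]

```text
time: 28.68
tool_pos: [0.4377, -0.1378, 0.0277]
tool_rot: [-3.141, 0.002, -3.072]
contact_force: [0.3, 0.4, -0.4]
opening: 0.0919
```

jog_arm:
  deltas: [0,0,0,0,0,0,0,0,0,0,0,0,0,0,0,0,0,0,0,0,0,0,0,0,0,0,0,0,0,0]
  claw: 0
  newtons: 20

```text
time: 29.1
tool_pos: [0.4371, -0.1374, 0.0269]
tool_rot: [-3.142, 0.0, -3.072]
contact_force: [0.3, -0.2, 0.9]
opening: 0.0628
```

jog_arm:
  deltas: [0,0,0,0,0,0,0,0,0,0,0,0,0,0,0,0,0,0,0,0,0,0,0,0,0,0,0,0,0,0]

```text
time: 29.52
tool_pos: [0.4371, -0.1374, 0.0267]
tool_rot: [3.142, 0.0, -3.072]
contact_force: [-0.7, 0.0, 0.4]
opening: 0.0376
```

jog_arm:
  deltas: [0,0,0,0,0,0,0,0,0.2,0,0,0,0,0,0.5,0,0,0,0,0,0.8,0,0,0,0,0,1,0,0,0]

```text
time: 29.93
tool_pos: [0.4374, -0.1376, 0.1289]
tool_rot: [-3.141, 0.002, -3.072]
contact_force: [1.5, 0.3, -1.4]
opening: 0.0373
```

jog_arm:
  deltas: [0.01,-0.12,0,0,0,0,0.03,-0.28,0,0,0,0,0.06,-0.48,0,0,0,0,0.08,-0.7,0,0,0,0,0.1,-0.92,0,0,0,0]

```text
time: 30.35
tool_pos: [0.4466, -0.2304, 0.1256]
tool_rot: [3.141, -0.001, -3.072]
contact_force: [0.7, 0.5, -1.0]
opening: 0.0375
```

jog_arm:
  deltas: [0.02,-0.22,0,0,0,0,0.05,-0.45,0,0,0,0,0.08,-0.68,0,0,0,0,0.1,-0.85,0,0,0,0,0.11,-0.92,0,0,0,0]

```text
time: 30.77
tool_pos: [0.4575, -0.3239, 0.1253]
tool_rot: [3.141, -0.001, -3.074]
contact_force: [-0.7, -0.2, -0.9]
opening: 0.0377
```

jog_arm:
  deltas: [0,0,-0.2,0,0,0,0,0,-0.4,0,0,0,0,0,-0.6,0,0,0,0,0,-0.7,0,0,0,0,0,-0.8,0,0,0]

```text
time: 31.18
tool_pos: [0.4574, -0.3207, 0.0452]
tool_rot: [3.14, -0.002, -3.072]
contact_force: [0.6, -1.0, -1.1]
opening: 0.0375
```

jog_arm:
  deltas: [0,0,-0.05,0,0,0,0,0,-0.1,0,0,0,0,0,-0.15,0,0,0,0,0,-0.15,0,0,0,0,0,-0.15,0,0,0]

```text
time: 31.6
tool_pos: [0.4582, -0.3215, 0.032]
tool_rot: [-3.141, 0.0, -3.072]
contact_force: [0.3, -0.3, -0.6]
opening: 0.0374
```

jog_arm:
  deltas: [0,0,0,0,0,0,0,0,0,0,0,0,0,0,0,0,0,0,0,0,0,0,0,0,0,0,0,0,0,0]
  claw: 1

```text
time: 32.02
tool_pos: [0.4581, -0.3215, 0.032]
tool_rot: [-3.141, 0.0, -3.072]
contact_force: [-0.9, -0.8, -0.1]
opening: 0.0665
```

jog_arm:
  deltas: [0,0,0,0,0,0,0,0,0.2,0,0,0,0,0,0.5,0,0,0,0,0,0.8,0,0,0,0,0,1,0,0,0]

```text
time: 32.43
tool_pos: [0.4586, -0.3219, 0.1343]
tool_rot: [-3.14, 0.002, -3.072]
contact_force: [0.2, -0.6, 0.0]
opening: 0.0914
```

jog_arm:
  deltas: [0,0.2,0.2,0,0,0,0,0.4,0.4,0,0,0,0,0.6,0.6,0,0,0,0,0.8,0.8,0,0,0,0,1,1,0,0,0]

```text
time: 32.85
tool_pos: [0.4577, -0.2204, 0.2327]
tool_rot: [3.141, 0.0, -3.073]
contact_force: [0.4, -0.6, 0.9]
opening: 0.0922
```

jog_arm:
  deltas: [0,0.2,0,0,0,0,0,0.4,0,0,0,0,0,0.6,0,0,0,0,0,0.8,0,0,0,0,0,1,0,0,0,0]

```text
time: 33.27
tool_pos: [0.4578, -0.1204, 0.2319]
tool_rot: [3.142, 0.0, -3.072]
contact_force: [0.0, 0.6, 1.0]
opening: 0.0917
```

jog_arm:
  deltas: [-0.1,0.2,0,0,0,0,-0.2,0.4,0,0,0,0,-0.3,0.6,0,0,0,0,-0.4,0.8,0,0,0,0,-0.4,0.8,0,0,0,0]

```text
time: 33.68
tool_pos: [0.416, -0.0387, 0.2318]
tool_rot: [3.14, -0.001, -3.07]
contact_force: [0.6, -0.6, -0.2]
opening: 0.0918
```

Run:
```python
from h import *
s=robot.read_camera("side")[:,:,::-1];t=robot.read_camera("top")[:,:,::-1]
cv2.imwrite("pics/top1.png",t)
cv2.imwrite("pics/e1.png",cv2.resize(s[120:400,130:430],None,fx=2,fy=2,interpolation=cv2.INTER_CUBIC))
cv2.imwrite("pics/e2.png",cv2.resize(t[130:330,95:455],None,fx=2.2,fy=2.2,interpolation=cv2.INTER_CUBIC))
```

```text
(no output)
```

View pics/e1.png

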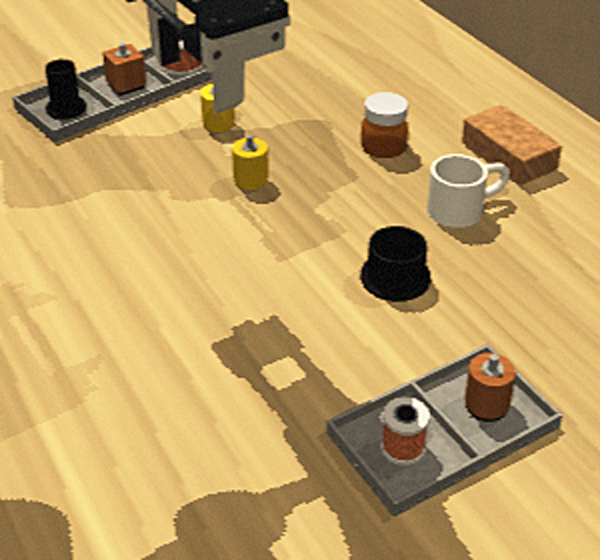

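View pics/e2.png

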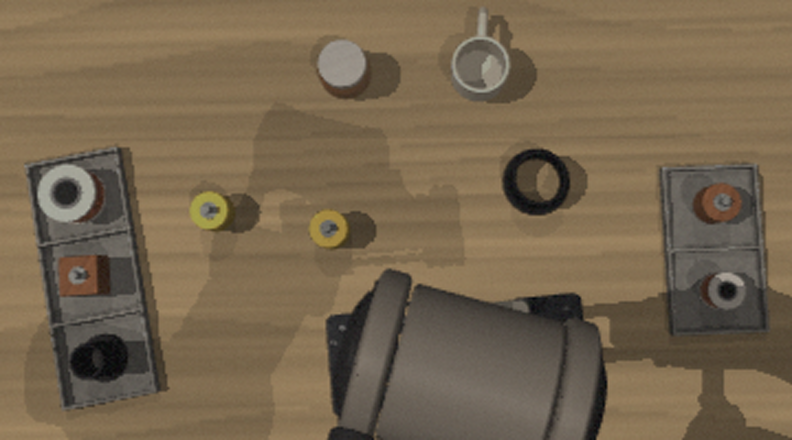

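All five parts stand upright in their own compartments, and the wide tube, jar and cup look unmoved. One numeric check, then hand in.

Run:
```python
from h import *
a=np.deg2rad(9.9)
for n,c,z,o,t in(("cl",(67,193),.046,(.485,.336),a),("sq",(79,274),.062,(.485,.336),a),("cs",(726,291),.046,(.5008,-.3208),.019),("rd",(724,202),.062,(.5008,-.3208),.019)):
    w=ray("top",(95+c[0]/2.2,130+c[1]/2.2),z)[:2]-o; print(n,(np.array([[np.cos(t),np.sin(t)],[-np.sin(t),np.cos(t)]])@w).round(3))
d=lambda f:cv2.imread(f).astype(int)
A,B=d("pics/top0.png"),d("pics/top1.png")
for n,(x,y,w) in dict(wide=(338,212,8),jar=(250,159,14),cup=(313,159,14)).items(): print(n,np.abs(A-B)[y-w:y+w,x-w:x+w].mean().round(1))
o=robot.observe();print(o["time"],abs(o["qvel"]).max());print(robot.hand_in())
```

```text
cl [ 0.085 -0.001]
sq [-0.    -0.006]
cs [-0.045  0.001]
rd [0.044 0.001]
wide 5.8
jar 8.6
cup 8.1
33.7833 0.02543746417941342
the job is handed in; nothing more can be done
None
```

I put all five parts in their trays and handed the job in at 33.8 s, well inside the 136 s limit. The hand-in reports no verdict.

- **tray_three:** slim tube, square foot and large coil, one to a compartment.
- **tray_two:** small coil and round foot, one to a compartment. I took the brown round foot and left both yellow look-alikes alone.

**Placing check:** In the final top view, four parts measured within about 6 mm of their compartment centres. I checked the slim tube only by eye, and it stands upright in its compartment. No part's height or tilt was measured. In the last side picture the large coil was partly hidden by the gripper, but an earlier side picture and the final top view showed it upright.

**Bystanders:** The wide tube, cup and jar look unmoved. The only number behind that is a small brightness difference between the first and last top pictures. I did not measure their positions again.

No check failed or disagreed. I viewed 7 pictures, and no picture or force reading showed the arm touching a bystander.

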